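# Zero a coffee grinder's burrs and spin-check the rotor

## Robot

A 6-joint arm with a two-finger parallel gripper is mounted at the origin on a cart in front of the work surface, level with it; the furniture and walls round the work are solid. World frame = base frame: x ahead of the robot, y to its left, z up, the work surface at z = 0. Lengths are in m, angles in rad, forces in N, time in s.
With the tool pointing down it reaches from about 0.25 to 0.725 m from the base axis. Payload 4 kg.
Tool frame: the origin (TCP) lies at the very end of the fingers, on their centre line; the grasp point (between the pads) lies 19 mm behind it; z points along the fingers, y is the line along which they close (so a half turn about z gives the same grasp; the last joint's range is limited). The gripper opens to 85 mm and grips with 20 to 120 N. Pads are 22 mm wide; open, the fingers measure 114 mm over their backs; the gripper's body (76 mm by 85 mm) begins 54 mm behind the grasp point. The pads swing forward as they close: fully open they stand 13 mm farther back than shut.
Start: joints at [1.35, 0.241, 0.005, 1.335, 0, 1.571], TCP at [0.11, 0.488, 0.231] pointing down, gripper open.
Joint ranges: [-2.72, 2.72], [-1.05, 1.87], [-1.09, 1.28], [-1.99, 2.15], [-1.42, 1.44], [-3.14, 3.14]. Speed limits (rad/s): [2.79, 2.79, 3.14, 3.14, 3.14, 3.14].

## Interface

Orientations are given as a unit quaternion [x, y, z, w].
In Python, from workcell import bot, vision, workorder gives the robot as it stands.
- The arm moves only by the shell command python3 -m creep 'ROWS' [OPENING]. ROWS is JSON, a list of rows, each a list of 2 entries, a list of its own where there are three numbers: the shift along the tool's x, y, z in mm, then the turn, a rotation vector about the tool's x, y, z in rad. In form: [[[dx, dy, dz], [wx, wy, wz]], ...]. A call has 1 to 12 rows; each row shifts and turns the commanded pose from where the row before left it, along the tool's axes as they then stand; what a row does not reach is not made up. A row lasts 1/8 s, in which the tool goes at most 62.5 mm and 10.7 degrees, less where a joint would pass 70% of its speed; a pose out of reach is approached as far as the arm can. A call is refused whole if a number of a shift passes 62.5 or a number of a turn 0.188, either way. A call with a gripper value outside its range is refused whole. OPENING is the finger opening in mm, from 0 to 85.4, set as the call begins (- or left out, the last holds). The fingers move at their own pace and stop on an object; the grip force is fixed at half the most. Time passes only in rows, so rows that do not move let the fingers close. It gives the time, the measured TCP pose, the force, the opening and the grip force at its end, in the units of the state.
- bot.get_obs(): the state, without advancing time (a new reading comes with each control period).
- vision.camera(name): name is "side" or "top"; returns a dict with "image" (384x512x3 uint8, blue, green, red), "z_map" (384x512 float32, m along the optical axis (not along the pixel's ray), 0 where there is no reading), "K" (3x3 intrinsics, pixels), "rvec" (rotation vector, rad) and "tvec" (3), from world to camera coordinates, as OpenCV has them. Camera axes: x right, y down, z forward; pixel columns grow to the right and rows downward; lengths in m; the calibration is good to about 2 mm. A picture is of the moment at which its call begins.
- workorder.job_done(): hands the job in; it is judged then, once.
Trained networks look in a picture, given as the dict that the camera call returned (one of the last four; its "shot" number tells which), for a name from the list of things; names that differ only in an ending like _2 or _b are one class to them, and where a whole thing is asked for, a point or a joint stands for the part that bears it (a point fixed in the world has none). Each returns a list of dicts, best first, with "score" (0 to 1); they miss things now and then, are a little off and sometimes report something else, mostly with a low value. They report only what shows in the picture. A call takes as long as a camera call. They do not tell look-alikes from the thing itself.
- vision.spot_in(picture, query): "position" ([column, row] in pixels, amid what is visible of it).
- vision.place_of(picture, query): "position" ([column, row] in pixels: a listed point, or the origin of a listed thing).
The state is a dict: "clock": time; "joint_pos": joint angles; "joint_vel": joint speeds; "tau": joint torques, N m; "eef_pos": TCP position; "tool_rot": TCP orientation; "ft_force": force on the tool from outside, world axes, zero at the start; "ft_torque": the same for the moment, N m; "grip_width": finger opening in m; "grasp_force": force on a finger pad.
Only numpy, scipy, OpenCV 4.12 (cv2) and the standard library are available. Lean on these libraries where they do the work, as an engineer would, in place of code of your own. Each camera call takes 0.05 s, during which the arm holds its last target. There are 200 camera calls.

## Task

The coffee grinder has been cleaned and its hopper is still off; set its burrs to zero. Turn the collar clockwise by its handle, gently, until you feel the burrs touch, then back it off by about 30 degrees and let go of it. Then flick an arm of the agitator so that the rotor spins on by itself, to check that it turns without rubbing; leave the hopper, the dish and the brush where they are.

Things in the scene. Friction and masses are not known exactly. Their poses are not given: they have to be found in the camera images.
- grinder: electric burr coffee grinder, fixed, hopper off: grey housing 118 x 108 mm on a dark base 222 x 128 mm, round metal flange (radius 62 mm) on top at z = 165 mm. Origin: on the worktop, under the vertical axis of collar and rotor; z up, -x the front with the chute. Its yaw varies by 0.3 rad either way
- spindle (a point): point on the vertical axis of collar and rotor, 200 mm above the worktop, level with the top rim of the collar and the axis of its handle
- collar (a joint): slip of the collar on the burr carrier that it is clamped to, rad: 0, and stays 0 while the two turn as one; they slip, and the setting is lost, if the handle is forced with over about 12 N. The collar is the knurled dark ring on top, outer radius 56 mm, z 166 to 200 mm; it stays where it is left, and turning it takes 1 to 2 N at the handle
- handle (a point): middle of the collar's handle grip: black rod 15 mm thick, 44 mm long, level, pointing straight out from the axis; this point is on its centre line, 96 mm from the axis, 200 mm above the worktop; x points to the axis. Free all round and below; can be pinched from above on its flanks and led round. It starts on the robot's side, somewhat to the right, and moves left as the collar closes
- upper_burr_face (a point): centre of the underside of the upper burr, hidden inside the collar. Turning the collar clockwise from above screws it down, 0.4 mm per rad. It meets the rotor after 0.6 to 1.2 rad, each time elsewhere and out of sight: there the collar comes to a firm stop, within 2 or 3 mm of handle travel
- rotor_face (a point): centre of the lower burr's top face on the rotor, inside the collar; the burr gap is the height of upper_burr_face over it, 0 where they touch
- rotor (a joint): the rotor (lower burr, spindle and agitator in one), rad, counter-clockwise from above positive, turns endlessly either way. Burrs apart, it coasts and loses 2 to 3 rad/s each second; burrs touching, it is dragged along by the collar and does not coast
- agitator_hub (a point): on the axis, in the agitator's black hub (25 mm thick, top 242 mm above the worktop), at the height of its two arms, 230 mm above the worktop
- agitator_tip (a point): end of one of the agitator's two arms: level steel rods 8.4 mm thick, straight out from the hub to both sides in one line, 40 mm from axis to tip, 30 mm above the collar's rim; a fingertip can push them sideways
- hopper: the clear bean hopper, standing upside down on its wide mouth beside the grinder: 131 mm across, 136 mm tall; origin at the centre of its foot. Loose
- dish: small red dish 69 mm across, 32 mm tall, under the chute on the grinder's base; origin at the centre of its foot. Loose
- cleaning_brush: small brush 137 mm long with a wooden handle, lying beside the grinder on its +y side; origin under its middle. Loose
There are look-alikes about, which are no part of the job. Leave any brown or red look-alike of the hopper alone.

How it is judged:
On the way, in this order (a step that is already met when the one before it is completed fails the run):
1. the collar is closed until the burrs touch (z of upper_burr_face in the frame of rotor_face below 3e-05 m), for 0.1 s.
2. the collar is backed off by about 30 degrees (15 to 50) from the touch, and let go (z of upper_burr_face in the frame of rotor_face between 0.0001 and 0.00035 m and contact force between the fingers and collar below 0.05 N), for 0.2 s.
3. the rotor spins on by itself, untouched, at over 1.5 rad/s for half a second ((velocity of joint rotor above 1.5 rad/s or velocity of joint rotor below -1.5 rad/s) and contact force between each of the arm, the fingers and rotor below 0.01 N and z of upper_burr_face in the frame of rotor_face between 0.0001 and 0.00035 m), for 0.5 s.
At the end, for the whole second after the job is handed in: the collar rests 15 to 50 degrees back from where the burrs touch (burr gap 0.1 to 0.35 mm); hopper (upright), dish and brush within 20 mm of where they stood (z of upper_burr_face in the frame of rotor_face between 0.0001 and 0.00035 m and distance of each of hopper, dish, cleaning_brush from where it was at the start of the episode below 0.02 m and angle between hopper's own z axis and vertical below 0.1 rad).
It fails at once if the collar is forced, so that it slips on the burr carrier by more than 0.06 rad (value of joint collar above 0.06 rad or value of joint collar below -0.06 rad).
It fails at once if hopper, dish or brush is knocked more than 30 mm away, or the hopper tipped (distance of any of hopper, dish, cleaning_brush from where it was at the start of the episode above 0.03 m or angle between hopper's own z axis and vertical above 0.3 rad).
It also fails if it takes over 58 s, if anything falls off the work surface, if the arm or the gripper's body presses on something with over 40 N, if the wrist force passes 120 N, or if a joint passes its speed limit or range.

## Working session

There is one attempt and no reset: what is moved stays moved. The work goes in short steps, Python scripts to look and compute and a shell command to move; the robot and the scene stay as the last step left them, time stands still between calls to the robot, and variables do not carry over. Pictures are saved under pics/ and viewed, at most 10 in all, crops included, and the job is handed in when it is done.

```bash
mkdir -p pics; ls; cat > h.py <<'E'
import numpy as np, cv2
from workcell import bot, vision, workorder
def ray(p,uv):
    R=cv2.Rodrigues(np.array(p["rvec"],float))[0]; t=np.array(p["tvec"],float).ravel()
    d=np.linalg.inv(p["K"])@np.array([uv[0],uv[1],1.]); return -R.T@t, R.T@d
def at_z(p,uv,z):
    o,d=ray(p,uv); return o+d*(z-o[2])/d[2]
def dep(p,uv):
    o,d=ray(p,uv); c,r=int(round(uv[0])),int(round(uv[1]))
    return o+d*float(p["z_map"][r,c])
E
python3 - <<'E'
from h import *
np.set_printoptions(precision=4,suppress=True)
o=bot.get_obs(); print({k:np.round(v,3) for k,v in o.items()})
for n in("top","side"):
    p=vision.camera(n); cv2.imwrite(f"pics/{n}0.png",p["image"])
    print(n,ray(p,(256,192)))
    for q,z in(("spindle",.2),("handle",.2),("agitator_hub",.23),("agitator_tip",.23),("hopper",0),("dish",0.),("cleaning_brush",0)):
        for r in vision.place_of(p,q)[:3]: print(q,round(r["score"],2),np.round(r["position"],1),at_z(p,r["position"],z))
E
```

```text
pics
{'clock': np.float64(0.0), 'joint_pos': array([1.35 , 0.241, 0.004, 1.335, 0.   , 1.571]), 'joint_vel': array([-0.001, -0.   , -0.   ,  0.001, -0.002, -0.   ]), 'tau': array([ -0.   , -37.231,  25.241,   0.017,  -0.   ,  -0.   ]), 'eef_pos': array([0.109, 0.487, 0.23 ]), 'tool_rot': array([ 0.11 ,  0.994, -0.001, -0.   ]), 'ft_force': array([-0.265, -0.52 ,  0.181]), 'ft_torque': array([0.009, 0.01 , 0.043]), 'grasp_force': np.float64(0.0), 'grip_width': np.float64(0.086)}
top (array([0.4457, 0.3339, 1.0873]), array([ 0.0823, -0.0112, -0.9966]))
handle 0.57 [327.1 215.9] [0.464  0.1624 0.2   ]
agitator_hub 0.92 [340.1 179.1] [0.5448 0.1376 0.23  ]
agitator_hub 0.63 [337.4 181.1] [0.5403 0.1438 0.23  ]
agitator_tip 0.94 [336.1 161.2] [0.5849 0.1457 0.23  ]
hopper 0.96 [217.2 173.1] [0.5889 0.43   0.    ]
hopper 0.86 [151.9 174.2] [0.5861 0.6114 0.    ]
hopper 0.65 [158.7 234.9] [0.418  0.5894 0.    ]
dish 0.77 [309.8 221.4] [0.4531 0.1724 0.    ]
cleaning_brush 0.61 [277.1 186.5] [0.5508 0.2626 0.    ]
side (array([0.5674, 1.1551, 0.6491]), array([-0.0174, -0.858 , -0.5134]))
handle 0.84 [286.5 153.1] [0.4541 0.1864 0.2   ]
agitator_hub 0.73 [256.8 139.5] [0.5402 0.1469 0.23  ]
agitator_tip 0.6 [240.  139.4] [0.5908 0.1417 0.23  ]
hopper 0.75 [245.5 325.4] [0.5875 0.6331 0.    ]
hopper 0.75 [318.6 305.8] [0.4194 0.5884 0.    ]
hopper 0.58 [250.4 260.9] [0.5725 0.4269 0.    ]
dish 0.6 [286.5 203.1] [0.4461 0.1497 0.    ]
cleaning_brush 0.59 [262.7 225.9] [0.5319 0.2723 0.    ]
```

```bash
python3 - <<'E'
import cv2
a=cv2.imread("pics/top0.png")[110:270,250:410];b=cv2.imread("pics/side0.png")[90:290,190:390]
cv2.imwrite("pics/c0.png",cv2.hconcat([cv2.resize(a,(400,400),interpolation=2),cv2.resize(b,(400,400),interpolation=2)]))
E
```

```text
(no output)
```

View pics/c0.png

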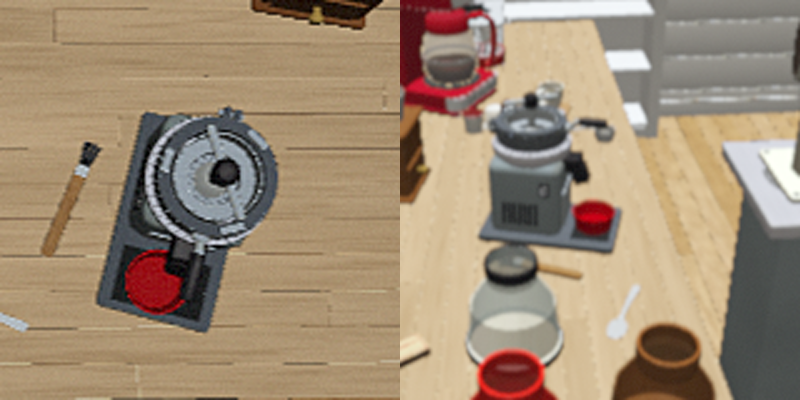

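View pics/top0.png

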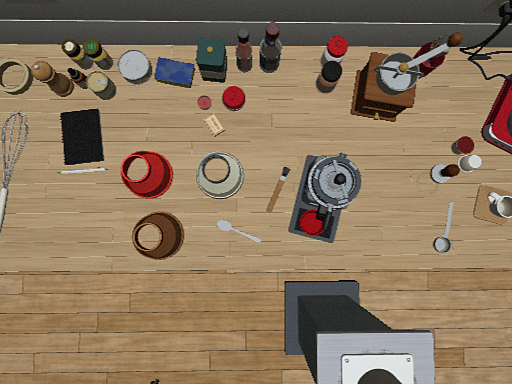

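```bash
cat >> h.py <<'E'
def cloud(p):
    z=p["z_map"]; v,u=np.nonzero(z>0); o,_=ray(p,(0,0)); R=cv2.Rodrigues(np.array(p["rvec"],float))[0]
    d=np.c_[u,v,np.ones(len(u))]@np.linalg.inv(p["K"]).T@R
    return o+d*z[v,u][:,None]
E
python3 - <<'E'
from h import *
np.set_printoptions(precision=4,suppress=True)
C=np.array([.542,.14])
for n in("top","side"):
    w=cloud(vision.camera(n)); r=np.hypot(*(w[:,:2]-C).T); print(n)
    m=(w[:,2]>.185)&(w[:,2]<.215)&(r<.07)
    (cx,cy),rad=cv2.minEnclosingCircle(w[m][:,:2].astype(np.float32)); print("rim",m.sum(),cx,cy,rad,w[m][:,2].max())
    m=(w[:,2]>.236)&(w[:,2]<.26)&(r<.03); print("hub",m.sum(),w[m].mean(0))
    m=(w[:,2]>.222)&(w[:,2]<.24)&(r<.06); print("arms",m.sum()); print(w[m][:40])
    m=(w[:,2]>.18)&(w[:,2]<.22)&(r>.068)&(r<.14); print("handle",m.sum()); print(w[m][:60])
E
```

```text
top
rim 1080 0.5421038866043091 0.1405133455991745 0.06982453912496567 0.20756060495162754
hub 88 [0.5447 0.1398 0.24  ]
arms 174
[[0.5871 0.1532 0.233 ]
 [0.5872 0.1508 0.2325]
 [0.5871 0.1487 0.2331]
 [0.5852 0.155  0.2306]
 [0.5847 0.1534 0.2337]
 [0.5847 0.1512 0.2339]
 [0.5845 0.1493 0.2352]
 [0.583  0.155  0.2307]
 [0.5829 0.1529 0.2312]
 [0.5818 0.1521 0.2379]
 [0.5821 0.1496 0.2365]
 [0.5802 0.1536 0.2341]
 [0.5798 0.1519 0.2366]
 [0.58   0.1494 0.2353]
 [0.5798 0.1474 0.2364]
 [0.5782 0.1533 0.2327]
 [0.5779 0.1515 0.2345]
 [0.5777 0.1496 0.236 ]
 [0.5777 0.1473 0.2359]
 [0.5762 0.153  0.2311]
 [0.576  0.1511 0.2323]
 [0.5753 0.1498 0.2368]
 [0.5755 0.1472 0.2353]
 [0.5735 0.1514 0.2339]
 [0.5735 0.1492 0.234 ]
 [0.5733 0.1473 0.2352]
 [0.5739 0.1442 0.2315]
 [0.5718 0.1508 0.2306]
 [0.5713 0.1492 0.2334]
 [0.5712 0.1472 0.2346]
 [0.5711 0.145  0.2348]
 [0.5695 0.1509 0.231 ]
 [0.569  0.1493 0.2341]
 [0.5689 0.1474 0.2352]
 [0.5689 0.1451 0.2348]
 [0.5695 0.1419 0.2307]
 [0.5671 0.149  0.2321]
 [0.5663 0.1479 0.2374]
 [0.5672 0.1444 0.2314]
 [0.5666 0.143  0.2355]]
handle 14
[... 3285 characters left out ...]
33]
 [0.4514 0.1739 0.2043]
 [0.4486 0.1761 0.2052]
 [0.4453 0.1733 0.2038]
 [0.4427 0.1768 0.2053]
 [0.4396 0.1758 0.2047]
 [0.4361 0.1717 0.2027]
 [0.4337 0.1762 0.2047]
 [0.6113 0.1357 0.1898]
 [0.4773 0.1629 0.1971]
 [0.4746 0.1656 0.1982]
 [0.4718 0.1682 0.1992]
 [0.4688 0.1687 0.1993]
 [0.4658 0.1688 0.1993]
 [0.4631 0.1715 0.2004]
 [0.4602 0.1725 0.2008]
 [0.4573 0.1733 0.201 ]
 [0.4538 0.1696 0.1992]
 [0.4514 0.1747 0.2014]
 [0.4483 0.1736 0.2008]
 [0.4457 0.1773 0.2024]
 [0.4424 0.1744 0.2009]
 [0.4394 0.1746 0.2009]
 [0.4367 0.1771 0.202 ]
 [0.4335 0.1757 0.2012]
 [0.6117 0.1296 0.1837]
 [0.4772 0.1613 0.193 ]
 [0.4745 0.1648 0.1945]
 [0.4717 0.1677 0.1957]
 [0.469  0.1705 0.1969]]
```

```bash
python3 -m creep '[[[0,0,-35],[0,0,0]],[[0,0,-35],[0,0,0]],[[-40,-24,0],[0,0,0]],[[-40,-24,0],[0,0,0]],[[-40,-24,0],[0,0,0]],[[-40,-24,0],[0,0,0]],[[-40,-24,0],[0,0,0]],[[-40,-24,0],[0,0,0]],[[-40,-24,0],[0,0,0]],[[-40,-24,0],[0,0,0]],[[-40,-24,0],[0,0,0]],[[-40,-24,0],[0,0,0.05]]]' 28
cat >> h.py <<'E'
from scipy.spatial.transform import Rotation as Ro
np.set_printoptions(precision=4,suppress=True)
A=np.array([.5445,.140])
def st():
    o=bot.get_obs(); R=Ro.from_quat(o["tool_rot"]).as_matrix(); p=np.array(o["eef_pos"])
    d=p[:2]-A
    print("t",round(float(o["clock"]),2),"pos",p,"xang",np.degrees(np.arctan2(R[1,0],R[0,0])),"zax",R[:,2],"r",np.hypot(*d),"th",np.degrees(np.arctan2(d[1],d[0])),
      "F tool",R.T@np.array(o["ft_force"]),"w",float(o["grip_width"]),"j",np.array(o["joint_pos"]))
    return o,R,p
def hand():
    for n in("top","side"):
        w=cloud(vision.camera(n)); d=w[:,:2]-A; r=np.hypot(*d.T)
        m=(w[:,2]>.202)&(w[:,2]<.213)&(r>.075)&(r<.118)
        t=np.unwrap(np.arctan2(d[m,1],d[m,0])) if m.any() else np.zeros(1)
        print(n,m.sum(),"handle deg",np.degrees(np.median(t)),np.degrees(t.std()))
E
python3 - <<'E'
from h import *
st(); hand()
p=vision.camera("side"); cv2.imwrite("pics/s1.png",cv2.resize(p["image"][60:260,160:400],(720,600),interpolation=2))
E
```

```text
clock: 2.4
eef_pos: [0.4483, 0.1649, 0.3015]
tool_rot: [0.136, 0.991, 0.0, 0.0]
ft_force: [1.1, 0.7, -0.4]
grip_width: 0.0279
grasp_force: 0.0
t 2.4 pos [0.4483 0.1649 0.3015] xang 164.39829498322658 zax [ 0.0005  0.0004 -1.    ] r 0.09942057361209718 th 165.49063888675389 F tool [-0.9162  0.974   0.4457] w 0.027938586774445415 j [0.3524 0.1761 0.1046 1.4987 0.0002 0.6247]
top 38 handle deg 163.15128499709252 2.108646906407359
side 32 handle deg 162.15056397956917 2.33465208245392
```

View pics/s1.png

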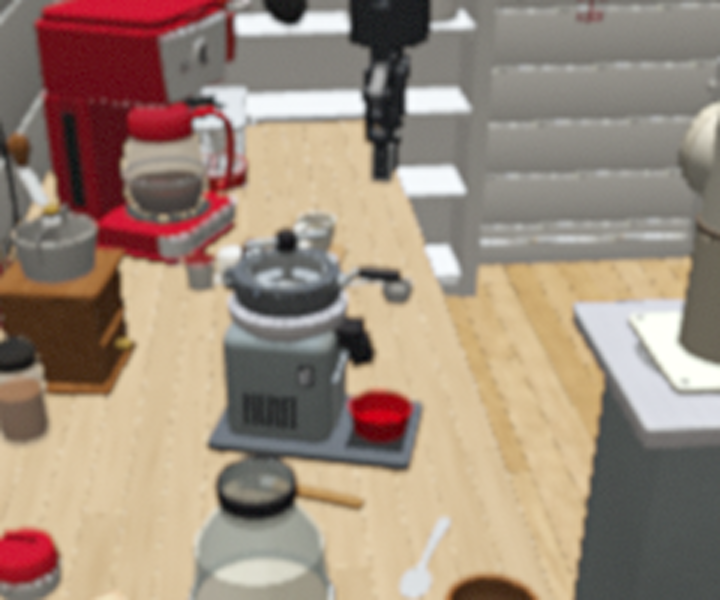

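```bash
python3 -m creep '[[[-3,3,20],[0,0,0.016]],[[0,0,25],[0,0,0]],[[0,0,25],[0,0,0]],[[0,0,20],[0,0,0]],[[0,0,15],[0,0,0]],[[0,0,12],[0,0,0]],[[0,0,0],[0,0,0]],[[0,0,0],[0,0,0]]]' 28
python3 - <<'E'
from h import *
st(); hand()
p=vision.camera("top"); cv2.imwrite("pics/s2.png",cv2.resize(p["image"][130:250,270:390],(600,600),interpolation=2))
E
```

```text
clock: 3.55
eef_pos: [0.4511, 0.1686, 0.185]
tool_rot: [0.143, 0.99, 0.0, 0.0]
ft_force: [0.0, -0.7, 0.4]
grip_width: 0.0284
grasp_force: 0.0
t 3.55 pos [0.4511 0.1686 0.185 ] xang 163.59753440138724 zax [ 0.001   0.0004 -1.    ] r 0.09764242725317328 th 162.99047232461385 F tool [-0.1974 -0.664  -0.4377] w 0.028379299944183648 j [ 0.3576  0.2297 -0.1324  1.2076  0.0001  0.6438]
top 1 handle deg 148.452446730426 0.0
side 46 handle deg 152.73256302613183 8.552471258990884
```

View pics/s2.png

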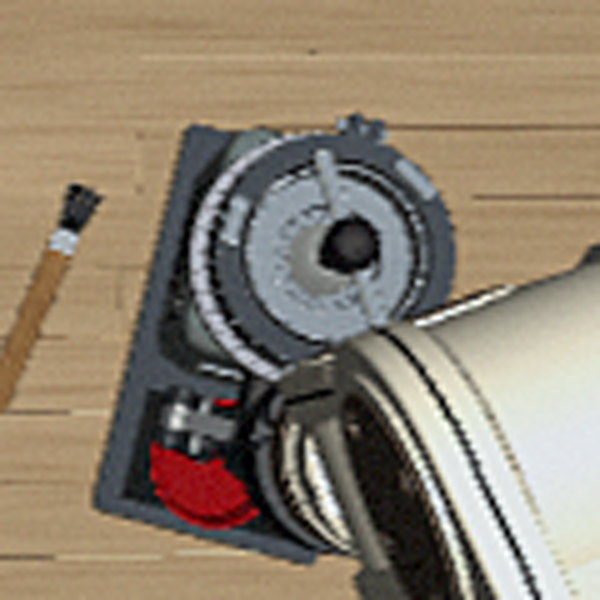

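```bash
python3 -m creep '[[[0,0,0],[0,0,0]],[[0,0,0],[0,0,0]],[[-0.1,4.8,0],[0,0,0.05]],[[-0.1,4.8,0],[0,0,0.05]],[[-0.1,4.8,0],[0,0,0.05]],[[-0.1,4.8,0],[0,0,0.05]],[[-0.1,4.8,0],[0,0,0.05]],[[-0.1,4.8,0],[0,0,0.05]],[[-0.1,4.8,0],[0,0,0.05]],[[-0.1,4.8,0],[0,0,0.05]],[[-0.1,4.8,0],[0,0,0.05]],[[-0.1,4.8,0],[0,0,0.05]]]' 20
python3 - <<'E'
from h import *
st(); hand()
E
```

```text
clock: 5.2
eef_pos: [0.475, 0.2088, 0.1842]
tool_rot: [0.384, 0.923, -0.0, 0.0]
ft_force: [-0.2, -1.0, 0.2]
grip_width: 0.0202
grasp_force: 0.5
t 5.2 pos [0.475  0.2088 0.1842] xang 134.80727451689427 zax [-0.0003 -0.0008 -1.    ] r 0.09773912007799176 th 135.28222628002615 F tool [-0.551  -0.8148 -0.1986] w 0.020187504691453147 j [ 0.4144  0.3032 -0.0351  1.2331 -0.0006  1.2032]
top 0 handle deg 0.0 0.0
side 68 handle deg 134.1443294166948 8.628501612943365
```

```bash
python3 -m creep '[[[0,1.9,0],[0,0,0.02]],[[0,1.9,0],[0,0,0.02]],[[0,1.9,0],[0,0,0.02]]]'
python3 -m creep '[[[0,1.9,0],[0,0,0.02]],[[-0.1,1,0],[0,0,0.01]]]'
python3 -m creep '[[[0,1,0],[0,0,0.01]],[[0,1,0],[0,0,0.01]]]'
python3 - <<'E'
from h import *
st()
E
```

```text
clock: 5.68
eef_pos: [0.4791, 0.2129, 0.1843]
tool_rot: [0.411, 0.911, -0.0, -0.0]
ft_force: [-0.8, -0.5, 0.6]
grip_width: 0.0199
grasp_force: 0.5
clock: 5.92
eef_pos: [0.4815, 0.215, 0.1842]
tool_rot: [0.425, 0.905, -0.0, -0.0]
ft_force: [-0.6, -1.3, 0.3]
grip_width: 0.0199
grasp_force: 0.5
clock: 6.18
eef_pos: [0.483, 0.2162, 0.1843]
tool_rot: [0.434, 0.901, -0.0, -0.0]
ft_force: [-0.7, -0.9, 0.0]
grip_width: 0.0201
grasp_force: 0.5
t 6.17 pos [0.483  0.2162 0.1843] xang 128.58166639695386 zax [-0.0001  0.     -1.    ] r 0.0979655731632566 th 128.92181058154557 F tool [-0.2149 -1.1027 -0.0465] w 0.02009974192225607 j [ 0.4209  0.3225 -0.0078  1.2405  0.0001  1.3183]
```

```bash
cat > ok.py <<'E'
import sys; from h import *
o=bot.get_obs(); R=Ro.from_quat(o["tool_rot"]).as_matrix(); f=R.T@np.array(o["ft_force"]); d=np.array(o["eef_pos"])[:2]-A
print("Fy",round(f[1],2),"Fx",round(f[0],2),"th",round(np.degrees(np.arctan2(d[1],d[0])),2),"r",np.hypot(*d).round(4),"x",np.degrees(np.arctan2(R[1,0],R[0,0])).round(2),"t",o["clock"])
sys.exit(int(abs(f[1])>2.8))
E
python3 -m creep '[[[0,1,0],[0,0,0.01]],[[0,1,0],[0,0,0.01]]]' >/dev/null; python3 ok.py &&
python3 -m creep '[[[0,1,0],[0,0,0.01]],[[0,1,0],[0,0,0.01]]]' >/dev/null; python3 ok.py &&
python3 -m creep '[[[0,1,0],[0,0,0.01]],[[-0.1,1,0],[0,0,0.01]]]' >/dev/null; python3 ok.py &&
python3 -m creep '[[[0,1,0],[0,0,0.01]],[[0,1,0],[0,0,0.01]]]' >/dev/null; python3 ok.py &&
python3 -m creep '[[[0,1,0],[0,0,0.01]],[[-0.1,1,0],[0,0,0.01]]]' >/dev/null; python3 ok.py &&
python3 -m creep '[[[0,1,0],[0,0,0.01]],[[0,1,0],[0,0,0.01]]]' >/dev/null; python3 ok.py
```

```text
Fy -1.56 Fx -0.49 th 127.75 r 0.0979 x 127.44 t 6.425
Fy -7.46 Fx -1.44 th 127.6 r 0.0978 x 126.28 t 6.675
Fy -7.46 Fx -1.44 th 127.6 r 0.0978 x 126.28 t 6.675
Fy -7.46 Fx -1.44 th 127.6 r 0.0978 x 126.28 t 6.675
Fy -7.46 Fx -1.44 th 127.6 r 0.0978 x 126.28 t 6.675
Fy -7.46 Fx -1.44 th 127.6 r 0.0978 x 126.28 t 6.675
```

```bash
python3 -m creep '[[[0,-0.2,0],[0,0,0]],[[0,0,0],[0,0,0]]]' >/dev/null; python3 ok.py; python3 - <<'E'
from h import *
hand()
w=cloud(vision.camera("side"));d=w[:,:2]-A;r=np.hypot(*d.T);m=(w[:,2]>.222)&(w[:,2]<.236)&(r>.018)&(r<.045);t=np.degrees(np.arctan2(d[m,1],d[m,0]))%180;print("arm",m.sum(),np.median(t))
E
```

```text
Fy -5.51 Fx 0.09 th 127.64 r 0.0978 x 126.29 t 6.925
top 0 handle deg 0.0 0.0
side 65 handle deg 127.19892047391957 8.05905260045945
arm 27 15.764190856091389
```

```bash
python3 -m creep '[[[-0.1,-4.8,0],[0,0,-0.05]],[[-0.1,-4.8,0],[0,0,-0.05]],[[-0.1,-4.8,0],[0,0,-0.05]],[[-0.1,-4.8,0],[0,0,-0.05]],[[-0.1,-4.8,0],[0,0,-0.05]],[[-0.1,-4.8,0],[0,0,-0.05]],[[-0.1,-4.8,0],[0,0,-0.05]],[[-0.1,-4.8,0],[0,0,-0.05]],[[-0.1,-4.8,0],[0,0,-0.05]],[[-0.1,-4.8,0],[0,0,-0.05]],[[-0.1,-4.8,0],[0,0,-0.05]],[[-0.1,-4.8,0],[0,0,-0.05]]]' >/dev/null; python3 ok.py
python3 -m creep '[[[0,2.5,0],[0,0,0.026]],[[0,0,0],[0,0,0]]]' 28; python3 ok.py; python3 - <<'E'
from h import *
hand()
E
```

```text
Fy 0.45 Fx 0.05 th 159.73 r 0.0978 x 160.8 t 8.575
clock: 8.82
eef_pos: [0.4534, 0.1759, 0.1845]
tool_rot: [0.181, 0.984, 0.0, 0.0]
ft_force: [-0.1, 0.2, -0.2]
grip_width: 0.028
grasp_force: 0.0
Fy 0.19 Fx 0.15 th 158.5 r 0.0979 x 159.16 t 8.825
top 0 handle deg 0.0 0.0
side 51 handle deg 149.2735021076531 8.855135792776718
```

```bash
python3 -m creep '[[[0,0,-15],[0,0,0]],[[0,0,-30],[0,0,0]],[[0,0,-40],[0,0,0]],[[0,0,-40],[0,0,0]],[[0,0,0],[0,0,0]]]' 0; python3 - <<'E'
from h import *
st(); hand()
for n in("top","side"):
    p=vision.camera(n); w=cloud(p);d=w[:,:2]-A;r=np.hypot(*d.T);m=(w[:,2]>.224)&(w[:,2]<.24)&(r>.02)&(r<.05);t=np.degrees(np.arctan2(d[m,1],d[m,0]));print("arm",m.sum(),np.median(t[(t>-50)&(t<100)]),np.median(t[(t<-50)|(t>100)]%360))
    if n=="top": cv2.imwrite("pics/s3.png",cv2.resize(p["image"][130:250,270:390],(600,600),interpolation=2))
E
```

```text
clock: 9.55
eef_pos: [0.4547, 0.1761, 0.314]
tool_rot: [0.18, 0.984, 0.002, 0.004]
ft_force: [1.8, -0.2, -0.2]
grip_width: 0.0002
grasp_force: 0.0
t 9.55 pos [0.4547 0.1761 0.314 ] xang 159.20295680785827 zax [ 0.0082  0.0032 -1.    ] r 0.09675750948315959 th 158.07602116234452 F tool [-1.7673  0.49    0.2629] w 0.00017346793676394916 j [0.3695 0.189  0.1523 1.5253 0.0001 0.7324]
top 50 handle deg 160.6414428678296 2.138697477243091
side 32 handle deg 158.5609227776961 2.0707438168351016
arm 74 20.05900710396447 202.31928079919157
arm 43 26.026101063646422 195.8953687737784
```

View pics/s3.png

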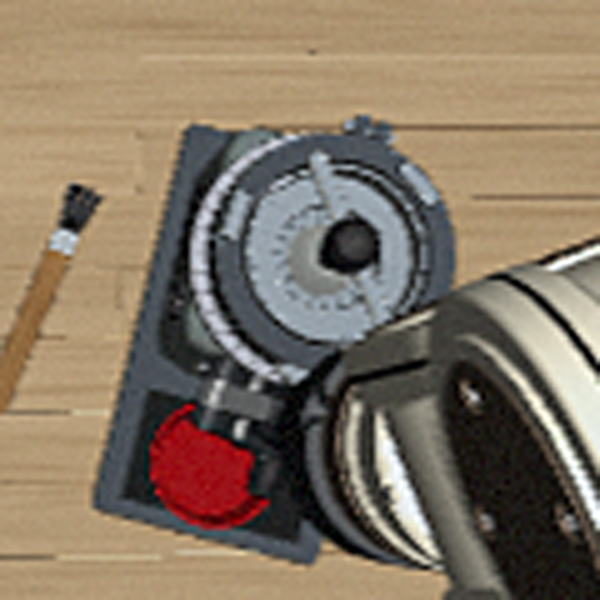

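```bash
python3 -m creep '[[[-15,-15,0],[0,0,0]],[[-22,-22,0],[0,0,0]],[[-22,-22,0],[0,0,0]],[[0,0,30],[0,0,0]],[[0,0,30],[0,0,0]],[[0,0,18],[0,0,0]],[[0,0,0],[0,0,0]],[[0,0,0],[0,0,0]]]' 0; python3 - <<'E'
from h import *
o,R,p=st(); d=p-np.r_[A,0]; print("xs",R.T@d)
for n in("top","side"):
    P=vision.camera(n); w=cloud(P);d=w[:,:2]-A;r=np.hypot(*d.T);m=(w[:,2]>.224)&(w[:,2]<.24)&(r>.02)&(r<.045);t=np.degrees(np.arctan2(d[m,1],d[m,0]));print("arm",m.sum(),np.median(t[(t>-50)&(t<100)]),np.median(t[(t<-50)|(t>100)]%360))
cv2.imwrite("pics/s4.png",cv2.resize(P["image"][90:190,200:320],(720,600),interpolation=2))
E
```

```text
clock: 10.75
eef_pos: [0.4871, 0.0993, 0.2316]
tool_rot: [0.18, 0.984, -0.0, -0.0]
ft_force: [0.0, 0.4, 0.8]
grip_width: -0.0004
grasp_force: 0.0
t 10.75 pos [0.4871 0.0993 0.2316] xang 159.21604125429482 zax [-0.0001 -0.     -1.    ] r 0.07034508282327104 th -144.6443968835935 F tool [ 0.1381  0.3747 -0.8314] w -0.00036633882887234464 j [ 0.2011  0.2349 -0.0018  1.3342  0.      0.5638]
xs [ 0.0392 -0.0584 -0.2315]
arm 46 20.457727018721467 194.69930647311443
arm 39 25.549709988494055 196.87098179948575
```

View pics/s4.png

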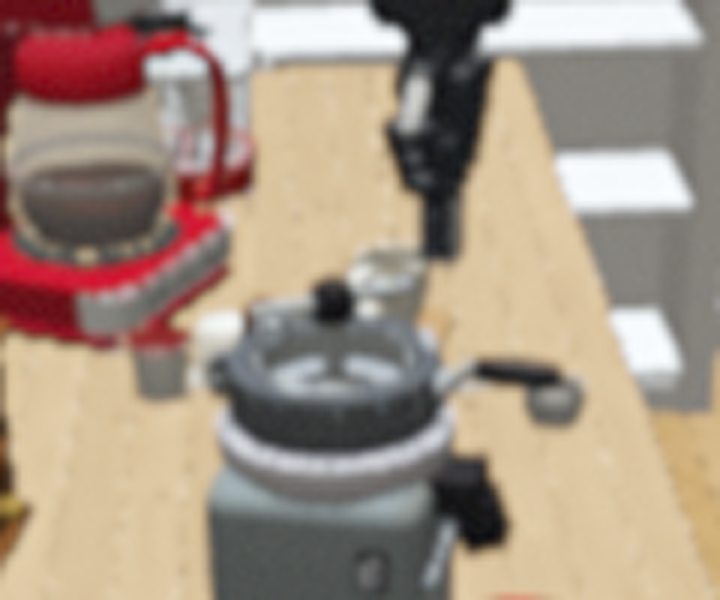

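```bash
python3 -m creep '[[[-3,0,12],[0,0,0]],[[0,0,0],[0,0,0]],[[0,0,0],[0,0,0]],[[0,32,0],[0,0,0]],[[0,32,0],[0,0,0]],[[0,30,-10],[0,0,0]],[[0,20,-50],[0,0,0]],[[0,0,-40],[0,0,0]],[[0,0,0],[0,0,0]]]' 0; python3 - <<'E'
from h import *
a=[]
for i in range(14):
    P=vision.camera("side"); w=cloud(P);d=w[:,:2]-A;r=np.hypot(*d.T);m=(w[:,2]>.224)&(w[:,2]<.24)&(r>.02)&(r<.045)&(w[:,1]>.1)
    t=np.arctan2(d[m,1],d[m,0]); a.append(np.degrees(np.angle(np.exp(2j*t).sum())/2)%180)
print(np.round(a)); st()
E
```

```text
clock: 11.98
eef_pos: [0.532, 0.2058, 0.3234]
tool_rot: [0.18, 0.984, 0.002, 0.003]
ft_force: [-0.3, 0.2, -0.0]
grip_width: -0.0005
grasp_force: 0.0
[ 37.  12. 170. 146. 124. 100.  80.  59.  38.  17. 176. 155. 136. 116.]
t 12.68 pos [0.5303 0.2047 0.3192] xang 159.2124355854452 zax [-0.0001 -0.0001 -1.    ] r 0.06626965550206243 th 102.3769698439796 F tool [-0.5845 -1.5471 -0.2754] w 0.0004643374625732821 j [ 0.3684  0.3685  0.4075  1.6099 -0.      0.7313]
```

```bash
python3 - <<'E'
from h import *
hand(); print(workorder.job_done())
E
```

```text
top 112 handle deg 160.64631123504967 2.4412750731115485
side 32 handle deg 158.86477533181002 1.7833639490559117
the job is handed in; nothing more can be done
None
```

I closed the collar until I felt the burrs touch (about 7.5 N peak at the handle), backed it off by about 30° and let go. I then flicked the agitator and the rotor coasted freely at about 7 rad/s; the arm stayed clear of the hopper, dish and brush, and the job is handed in at about 13 s.

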